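# Scrape a shovel of chocolates into the sorting tub

### The arm

A 7-joint arm with a two-finger parallel gripper is mounted at the origin on the work surface. World frame = base frame: x ahead of the robot, y to its left, z up, the work surface at z = 0. Lengths are in m, angles in rad, forces in N, time in s.
With the tool pointing down it reaches from about 0.4 to 0.875 m from the base axis. Payload 6.5 kg.
Tool frame: the origin (TCP) lies midway between the tips of the shut fingers; the grasp point (between the pads) lies 19 mm behind it (arm.tcp_to_grasp is the distance from the TCP to the grasp point, in m); z points along the fingers, y is the direction in which the jaws open and shut (so a half turn about z gives the same grasp; the last joint's range is limited). The gripper opens to 85 mm and grips with 20 to 120 N. Pads are 22 mm wide; open, the fingers measure 114 mm over their backs; the gripper's body (76 mm by 85 mm) begins 54 mm behind the grasp point. The pads swing forward as they close: fully open they stand 13 mm farther back than shut.
Start: joints at [1.149, 0.536, -0.004, 1.538, 0.003, 1.067, -0.071], TCP at [0.226, -0.609, 0.21] pointing down, gripper open.
Joint ranges: [-2.7, 2.7], [-0.37, 2.16], [-1.27, 1.26], [0.24, 2.4], [-1.31, 4.45], [0.19, 1.91], [-2.76, 2.76]. Speed limits (rad/s): [2.39, 2.39, 3.14, 3.14, 3.14, 3.14, 3.14].

### API

Orientations are given as a unit quaternion [x, y, z, w].
In Python, from plant import arm gives the robot as it stands. Calls block until the motion is done:
- arm.move_pose(position, orientation): joint-space move of the TCP to a pose.
- arm.servo_line(position, attitude=None, v=0.15, stop_force=None): straight line of the TCP; attitude=None keeps the orientation; v is the mean speed in m/s. With stop_force (N) it stops when the force on the tool has changed by that much, and returns True; else False.
- arm.goto_joints(angles): joint-space move.
- arm.grip(opening, f_grip=None): finger opening in m; f_grip is the grip in N (None keeps the last); returns when the fingers have stopped.
- arm.pause(seconds).
- arm.inverse_kinematics(position, orientation): joint angles nearest the present ones, or None.
- arm.get_obs(): the state.
- arm.camera(name): name is "scene" or "top"; returns the picture (420x560x3 uint8, blue, green, red); there is no depth.
- arm.calibration(name): a dict with "fx", "fy", "cx", "cy" (pixels), "view" (4x4, takes a point from world to camera coordinates). Camera axes: x right, y up, looking along -z (the intrinsics and any distortion apply to the point x, -y, -z); pixel columns grow to the right and rows downward; lengths in m; the calibration is good to about 2 mm. A picture is of the moment at which its call begins. calibration takes no time and is no camera call.
A pose or a line that the arm cannot do raises arm.PlanningError and nothing moves.
- arm.sign_off(): hands the job in, once; it reports no verdict.
The state is a dict: "time": time; "joints": joint angles; "joint_vel": joint speeds; "effort": joint torques, N m; "position": TCP position; "orientation": TCP orientation; "contact_force": force on the tool from outside, world axes, zero at the start; "ft_torque": the same for the moment, N m; "gripper_width": finger opening in m.
Only numpy, scipy, OpenCV 4.12 (cv2) and the standard library are available. Lean on these libraries where they do the work, as an engineer would, in place of code of your own. Each camera call takes 0.05 s, during which the arm holds its last target. There are 200 camera calls.

### The job

Turn the cap of the round sorting tub until its opening lies wholly over the compartment behind the straight loading lip. Then bring over the loaded hand shovel with all four chocolates on it, gently press its front edge on that lip and, keeping it pressed there, tip it until all four have slid into the compartment. Finally lay the empty shovel flat on the table clear of the tub, and leave the other things where they stand.

Things in the scene. Friction and masses are not known exactly. Their poses are not given: they have to be found in the camera images.
- tub: White round tub fixed to the table, 202 mm across, 85 mm tall, floor 6 mm above the table, split by three radial walls into three equal 120-degree compartments. Origin: centre of its underside; z up. A straight loading lip stands on its own -x side; the chosen compartment is the one behind the lip, 60 degrees either side of the tub's -x direction.
- lip (a point): Middle of the lip's top, at its inner edge (local -97, 0, 93 mm in the tub's frame). The lip is an upright plate 110 mm wide along y, 8 mm thick (97 to 105 mm from the tub's axis), its level top 93 mm above the table, 8 mm above the round rim. Axes as the tub's: x points from the lip to the middle of the tub.
- compartment (a point): Point on the floor of the chosen compartment, 58 mm from the tub's axis, straight behind the lip.
- cap (a joint): Turn in rad, counter-clockwise from above, of the grey cap (disc 190 mm across, 4 mm thick, top 85 mm above the table) about the tub's upright axis. It has one opening, a 100-degree sector cut from middle to edge. At 0 the opening is centred on the lip; it starts at 0.7 to 1.5 and must be turned back clockwise. Free both ways, stays where left (friction 0.08 N m).
- cap_knob (a point): Grip point on the cap's axis, 109 mm above the table. The knob is an upright bar 46 mm long, 14 mm thick, reaching from the cap to 125 mm above the table; its length points along the middle line of the opening. The point turns with the cap: the bar lies along its x axis and the opening on its -x side.
- shovel: Flat steel hand shovel, loose, flat on the table, about 0.22 kg. Origin: middle of the blade's underside; x to the open front edge, z up. Blade x -50 to 50 mm, 90 mm wide, 3 mm thick; sides 11 mm and back wall 14 mm high. Slippery: the chocolates start to slide at a tilt of 18 to 26 degrees. Balance point, unloaded, about 28 mm behind the origin.
- shovel_edge (a point): Middle of the blade's front edge, underside (50, 0, 0 mm in the shovel's frame).
- shovel_grip (a point): Point in the middle of the black handle's section (-95, 0, 45 mm in the shovel's frame). The handle runs level, parallel to the blade, x -62 to -168 mm, 20 mm wide, 16 mm tall, its middle 45 mm above the blade's underside.
- choc0_center (a point): Middle of one of the four brown domed hard chocolates lying loose on the blade (26 mm across, 16 mm tall, 13 g, flat underneath; this point is 8 mm above its underside).
- choc1_center (a point): Middle of one of the four brown domed hard chocolates lying loose on the blade (26 mm across, 16 mm tall, 13 g, flat underneath; this point is 8 mm above its underside).
- choc2_center (a point): Middle of one of the four brown domed hard chocolates lying loose on the blade (26 mm across, 16 mm tall, 13 g, flat underneath; this point is 8 mm above its underside).
- choc3_center (a point): Middle of one of the four brown domed hard chocolates lying loose on the blade (26 mm across, 16 mm tall, 13 g, flat underneath; this point is 8 mm above its underside).
- bowl: Bystander: steel mixing bowl, 130 mm across, 55 mm tall; loose, to be left alone. Origin: centre of the underside.
- flask: Bystander: closed steel drinking flask, 68 mm across, 190 mm tall; loose, to be left alone. Origin: centre of the underside.
- ramekin: Bystander: small white ceramic cup, 72 mm across, 45 mm tall; loose, to be left alone. Origin: centre of the underside.
- spatula: Bystander: spatula lying flat, 260 mm long; loose, to be left alone. Origin: middle of its length, on the underside.
- cuptray: Bystander: white tray 130 x 100 x 45 mm with paper cases in it; loose, to be left alone. Origin: centre of the underside.
- mug: Bystander: white mug, 80 mm across, 90 mm tall, with a handle; loose, to be left alone. Origin: centre of the underside.
Not all that is in view belongs to the job. What is shaped like the shovel but red is not meant.

How it is judged:
By the outcome, as a careful person would: the job done as asked, in the order asked, and still so for the second after the job is handed in, with the robot touching nothing.
It also fails if it takes over 62 s, if anything falls off the work surface, if the arm or the gripper's body presses on something with over 40 N, if the wrist force passes 120 N, or if a joint passes its speed limit or range.

## Working session

There is one attempt and no reset: what is moved stays moved. The work goes in short steps, each a Python script; the robot and the scene stay as the last script left them, time stands still between calls to the robot, and variables do not carry over. Pictures are saved under pics/ and viewed, about 8 in all and at most 12, crops included, and the job is handed in when it is done.

```bash
ls; mkdir -p pics; python3 - <<'E'
from plant import arm
import cv2,numpy as np
for n in("scene","top"):
    cv2.imwrite(f"pics/{n}0.png",arm.camera(n)); c=arm.calibration(n); print(n,{k:(np.round(v,4).tolist()) for k,v in c.items()})
o=arm.get_obs();print(o['time'],o['position'],o['orientation'],o['gripper_width'],arm.tcp_to_grasp)
E
```

```text
pics
scene {'fx': 409.6301, 'fy': 409.6301, 'cx': 278.8755, 'cy': 205.9436, 'view': [[0.3698, 0.929, -0.0138, -0.2076], [-0.7238, 0.2973, 0.6226, 0.3033], [0.5825, -0.2203, 0.7824, -1.3247], [0.0, 0.0, 0.0, 1.0]]}
top {'fx': 436.5792, 'fy': 436.5792, 'cx': 286.0217, 'cy': 209.1804, 'view': [[0.0276, -0.9995, -0.0169, 0.0232], [0.9966, 0.0263, 0.0779, -0.5339], [-0.0774, -0.019, 0.9968, -1.0322], [0.0, 0.0, 0.0, 1.0]]}
0.1 [ 0.22621495 -0.60874074  0.20910729] [ 9.84206758e-01  1.77021085e-01 -1.95014035e-04 -7.44674550e-04] 0.08518654826579887 0.0187
```

View pics/top0.png

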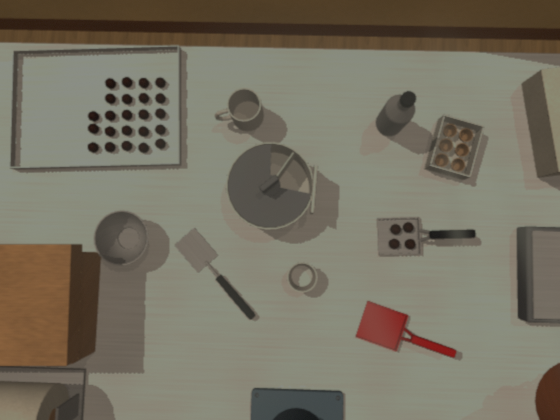

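View pics/scene0.png

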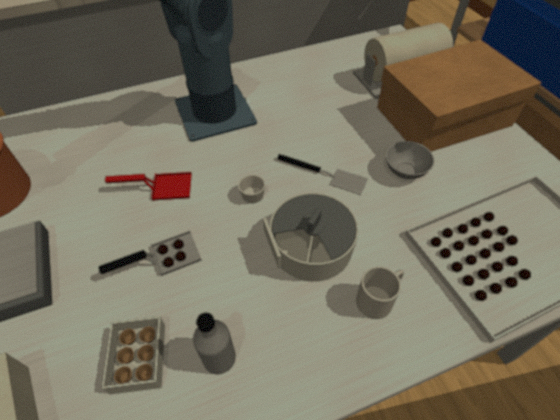

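Top view: the tub is at about (270,187), with its lip at (313,190). There are three shovel-like things: a steel shovel with a black handle and 4 chocolates at (400,237)–(475,234), a red shovel at (382,326), and an empty spatula at (197,250)–(250,315). Only the first matches the description, so I'll confirm it in an enlarged crop.

```bash
cat >h.py <<'E'
import numpy as np, cv2
from plant import arm
from scipy.spatial.transform import Rotation as R
def ray(n,uv):
    c=arm.calibration(n); V=np.array(c['view']); u,v=uv
    d=np.array([(u-c['cx'])/c['fx'],-(v-c['cy'])/c['fy'],-1.])
    return -V[:3,:3].T@V[:3,3], V[:3,:3].T@d
def onz(n,uv,z):
    o,d=ray(n,uv); return o+d*(z-o[2])/d[2]
def proj(n,p):
    c=arm.calibration(n); V=np.array(c['view']); q=V[:3,:3]@np.array(p)+V[:3,3]
    return np.array([c['cx']+c['fx']*q[0]/-q[2], c['cy']+c['fy']*q[1]/q[2]])
E
python3 - <<'E'
from h import *
t=cv2.imread("pics/top0.png")
a=cv2.resize(t[137:237,215:335],None,fx=5,fy=5,interpolation=cv2.INTER_CUBIC)
b=cv2.resize(t[200:270,365:485],None,fx=5,fy=5,interpolation=cv2.INTER_CUBIC)[:,:]
a=cv2.convertScaleAbs(a,alpha=1.5)
cv2.imwrite("pics/tub.png",a);cv2.imwrite("pics/shov.png",cv2.convertScaleAbs(b,alpha=1.3))
E
```

```text
(no output)
```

View pics/tub.png

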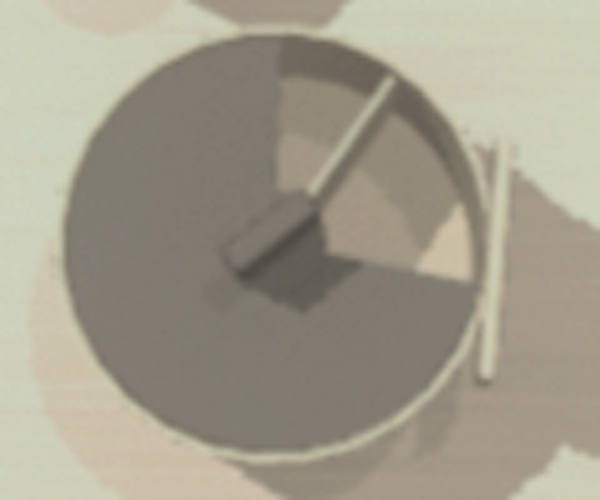

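View pics/shov.png

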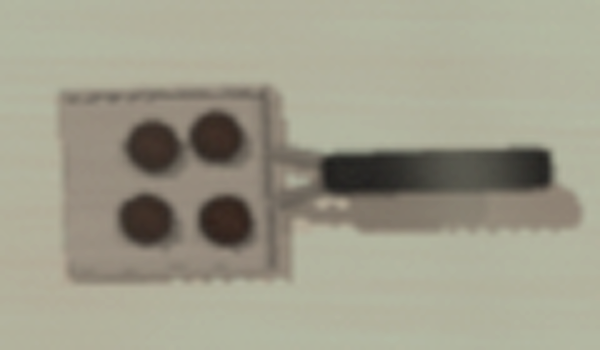

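The crop confirms it: steel blade, four chocolates, black handle, open front edge to the left. In the tub crop the cap disc is centred at about (272,243), the opening edges run up to (278,40) and right to (470,283), and the lip runs (505,140)–(487,380).

```bash
python3 - <<'E'
from h import *
np.set_printoptions(precision=4,suppress=True)
def px(l,off): return [((a+.5)/5-.5+off[0],(b+.5)/5-.5+off[1]) for a,b in l]
T=(215,137);S=(365,200)
circ=np.array([onz("top",p,.085)[:2] for p in px([(67,240),(275,452),(275,37),(400,410),(125,100),(125,385)],T)])
A=np.c_[2*circ,np.ones(len(circ))];s=np.linalg.lstsq(A,(circ**2).sum(1),rcond=None)[0]
c=s[:2];print("cap c",c,"r",np.sqrt(s[2]+c@c))
lip=[onz("top",p,.093) for p in px([(503,140),(486,380)],T)];print("lip",lip,np.linalg.norm(lip[0]-lip[1]))
m=(lip[0]+lip[1])[:2]/2;d=(lip[0]-lip[1])[:2];n=np.array([-d[1],d[0]]);n/=np.linalg.norm(n);n*=np.sign(n@(c-m))
print("mid",m,"dist",np.linalg.norm(m-c),"yaw tub x from normal",np.degrees(np.arctan2(n[1],n[0])),"from centre",np.degrees(np.arctan2(*(c-m)[::-1])))
for e in px([(278,45),(470,281)],T):
    q=onz("top",e,.085)[:2]-c;print("edge ang",np.degrees(np.arctan2(q[1],q[0])),np.linalg.norm(q))
k=[onz("top",p,.125)[:2] for p in px([(226,249),(302,200)],T)];print("knob top-left edge-ish",k)
k=[onz("top",p,.125)[:2] for p in px([(220,245),(292,192),(319,213),(243,276)],T)];print("knob c",np.mean(k,0))
# shovel
for nm in("top","scene"):
    img=cv2.imread(f"pics/{nm}0.png"); mk=(img.max(2)<62).astype(np.uint8)
    r=(425,225,55,18) if nm=="top" else (92,245,60,32)
    x,y,w,h=r; sub=np.zeros_like(mk);sub[y:y+h,x:x+w]=mk[y:y+h,x:x+w]
    nn,lab,st,cen=cv2.connectedComponentsWithStats(sub);i=1+st[1:,4].argmax()
    pts=np.argwhere(lab==i)[:,::-1].astype(np.float32);rc=cv2.minAreaRect(pts);b=cv2.boxPoints(rc)
    o=np.argsort(b[:,0]);z=.053 if nm=="top" else .047
    e1=onz(nm,b[o[:2]].mean(0),z);e2=onz(nm,b[o[2:]].mean(0),z)
    print(nm,rc,e1,e2,np.linalg.norm(e1-e2),"mid",(e1+e2)/2,"ang",np.degrees(np.arctan2(*(e1-e2)[1::-1])))
print("blade",[onz("top",p,z)[:2] for p,z in zip(px([(60,92),(70,282),(270,90),(276,270)],S),(.008,.008,.014,.014))])
print("choc",[onz("top",p,.012)[:2] for p in px([(151,147),(216,137),(146,219),(225,220)],S)])
E
```

```text
cap c [0.5823 0.0749] r 0.0951399463921952
lip [array([ 0.6303, -0.027 ,  0.093 ]), array([ 0.5213, -0.0218,  0.093 ])] 0.10916935366719098
mid [ 0.5758 -0.0244] dist 0.09949529513069238 yaw tub x from normal 87.28363418867097 from centre 86.27340424370165
edge ang 1.136499140720762 0.09104483782446719
edge ang -99.94906843209027 0.09008033185663154
knob top-left edge-ish [array([0.5734, 0.0943]), array([0.5958, 0.0617])]
knob c [0.5815 0.0759]
top ((441.0, 234.5), (24.0, 7.0), 0.0) [ 0.4805 -0.2957  0.053 ] [ 0.482  -0.3509  0.053 ] 0.05522849020509284 mid [ 0.4812 -0.3233  0.053 ] ang 91.56503034808641
scene ((122.56462860107422, 261.81829833984375), (8.247542381286621, 49.38648223876953), 69.775146484375) [ 0.4925 -0.4022  0.047 ] [ 0.4869 -0.298   0.047 ] 0.10431306451204414 mid [ 0.4897 -0.3501  0.047 ] ang -86.93830905206133
blade [array([ 0.5184, -0.1828]), array([ 0.4266, -0.1887]), array([ 0.5216, -0.2826]), array([ 0.4353, -0.2859])]
choc [array([ 0.4927, -0.2262]), array([ 0.4984, -0.2574]), array([ 0.4579, -0.2241]), array([ 0.4585, -0.2619])]
```

Everything agrees: the cap radius measures 95.1 mm, the lip 109 mm and the opening 101°. The tub centre is at about (0.582, 0.075), yaw 86.8°, with the opening centred 43.8° off the lip. I'll turn the cap now.

```bash
cat >>h.py <<'E'
C=np.array([.582,.0753]); TY=np.radians(86.8)
G=arm.tcp_to_grasp
def down(jaw):  # tool pointing down, jaw axis at world angle jaw
    y=np.array([np.cos(jaw),np.sin(jaw),0]);z=np.array([0,0,-1.]);x=np.cross(y,z)
    return R.from_matrix(np.c_[x,y,z]).as_quat()
def st():
    o=arm.get_obs();print("t%.2f"%o['time'],np.round(o['position'],4),np.round(o['contact_force'],1),"w%.4f"%o['gripper_width'],np.round(o['joints'],2));return o
E
python3 - <<'E'
from h import *
j0=np.radians(40.6)
for k in (0,np.pi):
    q=arm.inverse_kinematics([*C,.25],down(j0+k)); q2=arm.inverse_kinematics([*C,.25],down(j0+k-np.radians(44))); print(k,np.round(q,2) if q is not None else q,np.round(q2,2) if q2 is not None else None)
E
```

```text
0 [ 0.32  0.49 -0.73  1.64  0.35  1.15  0.22] [ 0.26  0.46 -0.63  1.64  0.29  1.14 -0.51]
3.141592653589793 [ 0.01  0.4  -0.28  1.66  0.12  1.1  -2.74] [ 0.53  0.62 -1.07  1.63  0.57  1.24  2.42]
```

```bash
python3 - <<'E'
from h import *
q=down(np.radians(40.6))
arm.move_pose([*C,.22],q); st()
hit=arm.servo_line([*C,.091],v=.1,stop_force=8); print(hit); st()
arm.grip(.0,f_grip=40); o=st()
j=np.array(o['joints']); j[6]-=.765
arm.goto_joints(j); o=st()
print(np.degrees(np.arctan2(*R.from_quat(o['orientation']).as_matrix()[1::-1,1])))
arm.grip(.085); arm.servo_line([*C,.22],v=.15)
q=down(np.radians(3)); 
for k in(0,np.pi): 
    s=arm.inverse_kinematics([.480,-.331,.2],down(np.radians(3)+k)); print(k,None if s is None else np.round(s,2))
s=arm.inverse_kinematics([.480,-.331,.2],q)
arm.move_pose([.480,-.331,.22],q); st()
a=arm.camera("top");cv2.imwrite("pics/top1.png",a);cv2.imwrite("pics/scene1.png",arm.camera("scene"))
b=cv2.resize(a[137:237,215:335],None,fx=5,fy=5,interpolation=cv2.INTER_CUBIC)
cv2.imwrite("pics/tub1.png",cv2.convertScaleAbs(b,alpha=1.5))
E
```

```text
t2.83 [0.5822 0.074  0.2198] [ 0.  -0.5  0.7] w0.0852 [ 0.32  0.52 -0.72  1.67  0.37  1.1   0.2 ]
False
t4.27 [0.5825 0.0754 0.0917] [-0.1  0.   0.4] w0.0852 [ 0.25  0.67 -0.63  1.77  0.5   0.87  0.1 ]
t4.92 [0.5841 0.0772 0.0916] [ 5.7  4.2 -4.2] w0.0128 [ 0.25  0.67 -0.63  1.77  0.5   0.86  0.1 ]
t5.67 [0.5853 0.0777 0.0916] [ 5.2  2.  -5.5] w0.0130 [ 0.25  0.67 -0.63  1.77  0.5   0.86 -0.67]
-3.117550572260164
0 [ 1.04  0.53 -0.7   1.7   0.39  1.05  0.26]
3.141592653589793 [ 0.53  0.43 -0.01  1.73  0.    0.98 -2.57]
t8.92 [ 0.481  -0.3293  0.2201] [-0.7  0.1  0.7] w0.0851 [ 1.05  0.51 -0.72  1.68  0.37  1.09  0.27]
```

View pics/tub1.png

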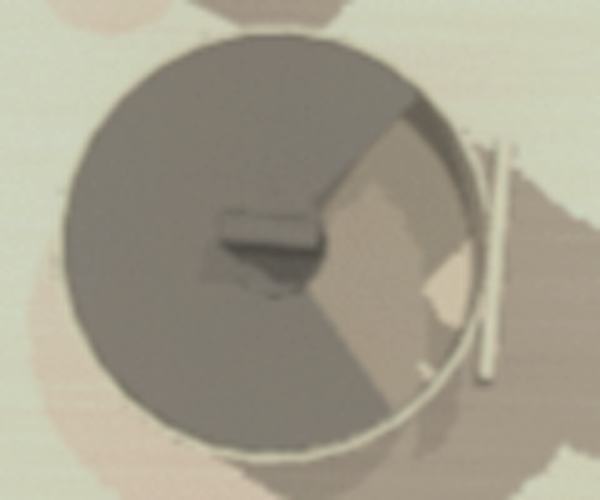

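The opening edges are at (415,97) and (390,408), so the opening is centred on −94.4° against the lip's −93.2°, well inside the ±10° margin. No compartment wall lies inside the opening. Clamping the knob moved the hand about 2–3 mm, so I'll correct the tub centre in robot coordinates. Next I'll check IK for tipping, then grasp and lift.

```bash
cat >>h.py <<'E'
C=np.array([.5847,.077])
EG=np.array([.145,0,-.045])  # edge seen from grip point, shovel frame
def lip(d): # point on lip top, d = distance from tub axis
    return np.array([*(C-d*np.array([np.cos(TY),np.sin(TY)])),.093])
def pose(edge,th,yaw=TY,k=0,eg=EG,roll=0):
    S=R.from_euler('z',yaw)*R.from_euler('y',th)*R.from_euler('x',roll)
    M=R.from_matrix(np.diag([1.,-1,-1])) if k==0 else R.from_matrix(np.diag([-1.,1,-1]))
    Q=S*M; g=np.array(edge)-S.apply(eg)
    return g+G*Q.as_matrix()[:,2], Q.as_quat()
E
python3 - <<'E'
from h import *
for k in(0,1):
  for th in(0,15,30,45,55):
    s=arm.inverse_kinematics(*pose(lip(.0985),np.radians(th),k=k)); print(k,th,None if s is None else np.round(s,2))
arm.servo_line([.482,-.331,.026],v=.1,stop_force=8); st()
arm.grip(0,f_grip=100); o=st()
p=np.array(o['position'])
arm.servo_line(p+[0,0,.03],v=.06); st()
arm.servo_line(p+[0,0,.125],v=.1); st()
for n in("top","scene"): cv2.imwrite(f"pics/{n}2.png",arm.camera(n))
a=cv2.imread("pics/top2.png")[180:280,360:480];b=cv2.imread("pics/scene2.png")[190:290,120:240]
f=lambda i:cv2.convertScaleAbs(cv2.resize(i,None,fx=3.3,fy=3.3,interpolation=cv2.INTER_CUBIC),alpha=1.3)
cv2.imwrite("pics/lift.png",np.hstack([f(a),f(b)]))
E
```

```text
0 0 [ 0.68  0.65 -0.65  1.73  0.48  0.93 -0.23]
0 15 [ 0.45  0.57 -0.58  1.76  0.66  1.03 -0.5 ]
0 30 [ 0.25  0.57 -0.55  1.75  0.84  1.23 -0.74]
0 45 [ 0.06  0.65 -0.53  1.71  0.98  1.48 -0.92]
0 55 [-0.07  0.72 -0.5   1.67  1.04  1.64 -1.01]
1 0 [ 0.99  0.94 -1.23  1.71  0.94  1.21  2.59]
1 15 [ 0.82  0.85 -1.2   1.74  1.06  1.36  2.39]
1 30 [ 0.61  0.83 -1.16  1.73  1.17  1.57  2.22]
1 45 [ 0.38  0.86 -1.07  1.69  1.24  1.79  2.09]
1 55 [-0.02  0.74 -0.57  1.67  1.07  1.68  2.12]
t11.11 [ 0.4823 -0.3312  0.0265] [-0.3 -0.3  0.3] w0.0851 [ 0.94  0.76 -0.57  1.8   0.57  0.76  0.12]
t11.76 [ 0.4825 -0.3312  0.0264] [ 0.6 -0.8  2.6] w0.0160 [ 0.94  0.76 -0.57  1.8   0.57  0.76  0.12]
t12.42 [ 0.4823 -0.3312  0.0564] [ 0.6 -0.2 -2.4] w0.0160 [ 0.96  0.72 -0.6   1.79  0.54  0.81  0.14]
t13.52 [ 0.4819 -0.3309  0.1506] [-0.7 -0.4 -2. ] w0.0161 [ 1.02  0.59 -0.68  1.74  0.44  0.97  0.22]
```

View pics/lift.png

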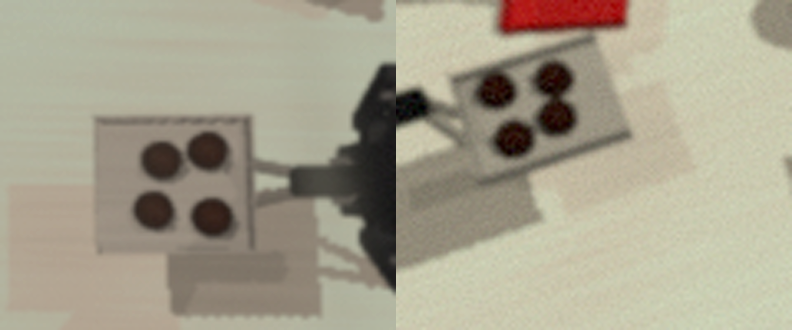

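The shovel is lifted level with all four chocolates on it. The front edge runs (96,117)–(98,250) in the top half and (592,38)–(630,137) in the scene half. I'll triangulate it.

```bash
python3 - <<'E'
from h import *
np.set_printoptions(precision=4,suppress=True)
o=arm.get_obs();Q=R.from_quat(o['orientation']);g=np.array(o['position'])-G*Q.as_matrix()[:,2]
f=lambda u,v,ox,oy:((u+.5)/3.3-.5+ox,(v+.5)/3.3-.5+oy)
def tri(a,b):
    (o1,d1),(o2,d2)=ray("top",a),ray("scene",b); s=np.linalg.lstsq(np.c_[d1,-d2],o2-o1,rcond=None)[0]
    p,q=o1+d1*s[0],o2+d2*s[1];return (p+q)/2,np.linalg.norm(p-q)
T=[(96,117),(98,250),(250,117),(252,250)];S=[(196,38),(234,137),(56,77),(86,182)]
S_R=Q*R.from_matrix(np.diag([1.,-1,-1]))
for n,i,k in(("front",0,0),("frontR",1,1),("backL",2,2),("backR",3,3)):
    # L in top crop (upper = +x world) is scene's far-right? print both pairings
    pass
# world +x is image-down in scene: top upper <-> scene lower
for n,i,k in(("f+x",0,1),("f-x",1,0),("b+x",2,3),("b-x",3,2)):
    p,e=tri(f(*T[i],360,180),f(*S[k],120,190));print(n,p,"gap",e,"in shovel frame from grip",S_R.inv().apply(p-g))
print("grip",g,"yaw",np.degrees(S_R.as_euler('ZYX')))
E
```

```text
f+x [ 0.5186 -0.188   0.1176] gap 0.0008652756168186521 in shovel frame from grip [ 0.1407 -0.0441 -0.0518]
f-x [ 0.431  -0.1906  0.1224] gap 0.0021234959549006646 in shovel frame from grip [ 0.1427  0.0436 -0.0471]
b+x [ 0.5211 -0.2856  0.1239] gap 0.0037605968422578426 in shovel frame from grip [ 0.0431 -0.0414 -0.0454]
b-x [ 0.4342 -0.2868  0.1296] gap 0.0004936986862504801 in shovel frame from grip [ 0.0465  0.0454 -0.0398]
grip [ 0.482  -0.3309  0.1693] yaw [93.0037 -0.052   0.0647]
```

Edge from grip is about (0.142, 0, −0.049), close to nominal with a slight nose-down sag. Next I'll carry it level to just above the lip and take a close look.

```bash
cat >>h.py <<'E'
EG=np.array([.1435,0,-.047])
E
python3 - <<'E'
from h import *
print("flask",onz("top",(388,130),.0),onz("top",(407,99),.19))
o=arm.get_obs()
p,q=pose(lip(.0985)+[0,0,.025],np.radians(6))
# back off along -tub x first while moving, then straight in
d=np.array([np.cos(TY),np.sin(TY),0])
arm.servo_line(p-.04*d+[0,0,.02],attitude=q,v=.09); st()
arm.servo_line(p,v=.06); o=st()
for n in("top","scene"): cv2.imwrite(f"pics/{n}3.png",arm.camera(n))
a=cv2.imread("pics/top3.png")[137:237,270:390];b=cv2.imread("pics/scene3.png")[190:290,200:320]
f=lambda i:cv2.convertScaleAbs(cv2.resize(i,None,fx=3.3,fy=3.3,interpolation=cv2.INTER_CUBIC),alpha=1.4)
cv2.imwrite("pics/hover.png",np.hstack([f(a),f(b)]))
E
```

```text
flask [ 0.73874409 -0.21004359  0.        ] [ 0.75350754 -0.207929    0.19      ]
t15.52 [ 0.5687 -0.2032  0.1792] [ 0.5 -0.5 -2.9] w0.0162 [ 0.67  0.56 -0.64  1.69  0.5   1.04 -0.22]
t16.41 [ 0.5714 -0.1631  0.1594] [-0.5 -0.4 -2. ] w0.0161 [ 0.6   0.57 -0.63  1.73  0.52  1.   -0.31]
```

View pics/hover.png

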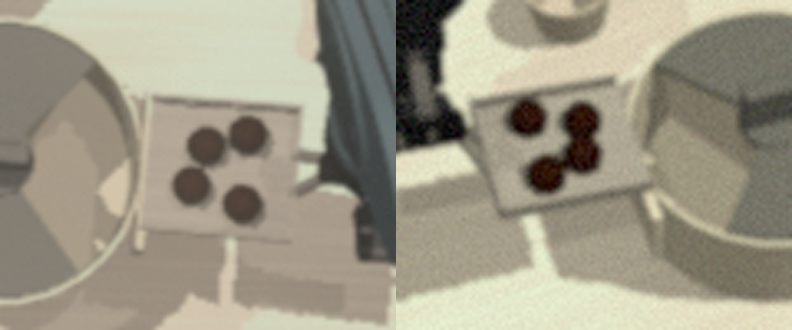

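The shovel edge line is (150,95)–(140,232) and the lip centre line (149,91)–(137,250), so after parallax the edge sits about 0.7 mm inside the lip's middle, with about 3 mm of side offset towards +x. I'll correct it 2 mm inward and 3 mm sideways, then press down and tip under force feedback.

```bash
cat > tip.py <<'E'
from h import *
import json
d=np.array([np.cos(TY),np.sin(TY),0])
lat=np.array([-.003,0,0]); tgt=lip(.0963)+lat; th=np.radians(8)
p,q=pose(tgt+[0,0,.012],th); arm.servo_line(p,attitude=q,v=.05); arm.pause(.3)
f0=np.mean([arm.get_obs()['contact_force'] for _ in range(1)],0); st()
p2,_=pose(tgt-[0,0,.012],th)
hit=arm.servo_line(p2,v=.02,stop_force=4); print("hit",hit); arm.pause(.2); o=st()
Q=R.from_quat(o['orientation']);S=Q*R.from_matrix(np.diag([1.,-1,-1]));g=np.array(o['position'])-G*Q.as_matrix()[:,2]
e=np.array([tgt[0],tgt[1],.093]); eg=S.inv().apply(e-g); eg[1]=0; print("EG",eg,"th",np.degrees(S.as_euler('ZYX')))
if hit and abs(eg[2]+.047)<.012:
    dz=0.
    for deg in range(10,39,2):
        p,q=pose(e+[0,0,dz],np.radians(deg),eg=eg); arm.servo_line(p,attitude=q,v=.04)
        F=arm.get_obs()['contact_force']; fz=F[2]-f0[2]
        print(deg,np.round(F-f0,1),"dz %.4f"%dz)
        dz+=np.clip((5-fz)*.00015,-.0008,.0006); dz=np.clip(dz,-.012,.006) if False else dz
        # press more (lower dz) when force is too low
        dz-=2*np.clip((5-fz)*.00015,-.0008,.0006)
    arm.pause(.3); st()
    json.dump(dict(e=e.tolist(),eg=eg.tolist(),dz=dz,f0=f0.tolist()),open("tip.json","w"))
for n in("top","scene"): cv2.imwrite(f"pics/{n}4.png",arm.camera(n))
a=cv2.imread("pics/top4.png")[137:237,230:350];b=cv2.imread("pics/scene4.png")[180:280,210:330]
f=lambda i:cv2.convertScaleAbs(cv2.resize(i,None,fx=3.3,fy=3.3,interpolation=cv2.INTER_CUBIC),alpha=1.4)
cv2.imwrite("pics/tip.png",np.hstack([f(a),f(b)]))
E
sed -i 's/^        dz+=np.clip.*$//; s/dz-=2\*np/dz-=np/' tip.py; python3 tip.py
```

```text
t17.14 [ 0.5687 -0.1593  0.1514] [-0.2 -0.3 -2.5] w0.0161 [ 0.56  0.57 -0.61  1.75  0.56  0.99 -0.36]
hit True
t18.18 [ 0.5682 -0.1593  0.1337] [ 0.5 -0.1  1.3] w0.0165 [ 0.55  0.6  -0.6   1.76  0.58  0.96 -0.38]
EG [ 0.1446532   0.         -0.03948022] th [8.67735411e+01 8.00655866e+00 4.53614342e-02]
10 [-0.5  1.3  1.5] dz 0.0000
12 [0.6 0.9 2.8] dz -0.0005
14 [-0.2  2.   2.3] dz -0.0009
16 [1.3 1.6 2.3] dz -0.0013
18 [-0.2  1.6  2.2] dz -0.0017
20 [0.6 2.6 3.1] dz -0.0021
22 [-0.1  3.1  3. ] dz -0.0024
24 [-0.2  3.1  2.4] dz -0.0027
26 [-0.2  2.1  2.5] dz -0.0031
28 [-0.   3.2  3.1] dz -0.0034
30 [0.2 2.9 2.1] dz -0.0037
32 [0.8 2.7 2.9] dz -0.0042
34 [1.3 2.9 3. ] dz -0.0045
36 [0.4 2.9 2.6] dz -0.0048
38 [0.2 2.8 3.1] dz -0.0051
t22.54 [ 0.5706 -0.1202  0.1931] [0.1 4.1 0.2] w0.0159 [ 0.09  0.6  -0.46  1.75  0.89  1.32 -0.84]
```

View pics/tip.png

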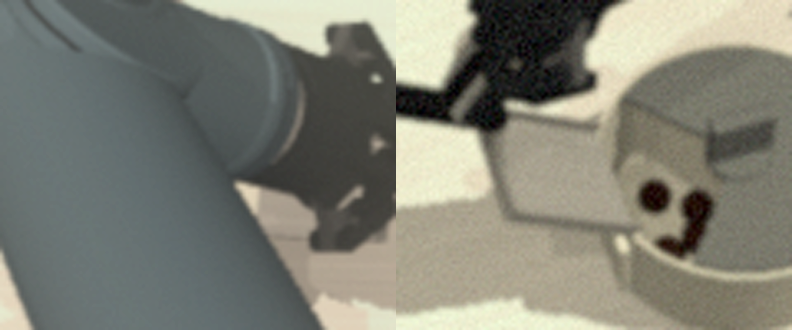

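The scene half shows the blade empty and the chocolates inside the compartment around (655,195)–(697,240). The press held at 2–3 N throughout. I'll retreat, take the shovel back to its original clear spot, and look before laying it down.

```bash
python3 - <<'E'
from h import *
d=np.array([np.cos(TY),np.sin(TY),0])
o=arm.get_obs();p=np.array(o['position'])
arm.servo_line(p-.04*d+[0,0,.05],v=.1)
arm.servo_line([.482,-.325,.13],attitude=down(np.radians(3)),v=.12); st()
for n in("top","scene"): cv2.imwrite(f"pics/{n}5.png",arm.camera(n))
a=cv2.imread("pics/top5.png")[137:267,240:400];b=cv2.imread("pics/scene5.png")[170:300,200:360]
f=lambda i:cv2.convertScaleAbs(cv2.resize(i,None,fx=2.5,fy=2.5,interpolation=cv2.INTER_CUBIC),alpha=1.4)
cv2.imwrite("pics/after.png",np.hstack([f(a),f(b)]))
E
```

```text
t25.40 [ 0.4825 -0.3242  0.1303] [ 0.7  0.2 -2.8] w0.0154 [ 0.95  0.59 -0.6   1.76  0.41  0.91  0.23]
```

View pics/after.png

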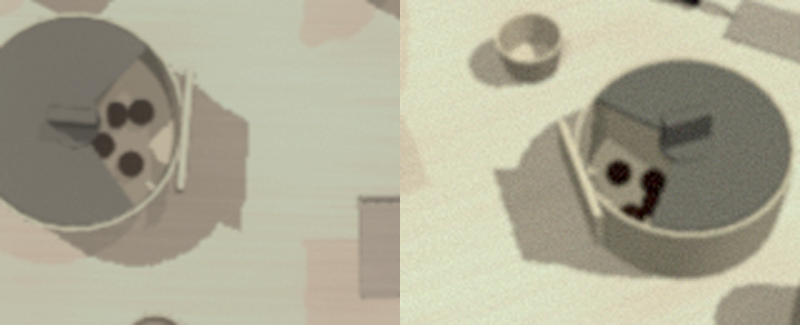

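All four chocolates are in the chosen compartment (top half: (117,114), (142,112), (104,145), (130,163)), and the cap hasn't moved. Now I'll lay the shovel down.

```bash
python3 - <<'E'
from h import *
arm.servo_line([.482,-.328,.045],v=.1)
print(arm.servo_line([.482,-.328,.020],v=.02,stop_force=2.5)); o=st()
arm.grip(.045); arm.grip(.085); st()
arm.servo_line([.482,-.328,.2],v=.12); arm.pause(.3); st()
for n in("top","scene"): cv2.imwrite(f"pics/{n}6.png",arm.camera(n))
cv2.imwrite("pics/end.png",np.hstack([cv2.resize(cv2.imread(f"pics/{n}6.png"),(400,300),interpolation=cv2.INTER_AREA) for n in("top","scene")]))
E
```

```text
True
t27.38 [ 0.482  -0.3284  0.0262] [ 0.9 -0.8  2.9] w0.0162 [ 0.89  0.74 -0.51  1.8   0.52  0.73  0.15]
t28.25 [ 0.481  -0.3279  0.0257] [-0.1 -0.5  0.8] w0.0850 [ 0.9   0.74 -0.51  1.8   0.52  0.73  0.15]
t30.15 [ 0.4819 -0.3279  0.1998] [0.3 0.6 0.2] w0.0852 [ 0.99  0.51 -0.64  1.7   0.35  1.04  0.29]
```

View pics/end.png

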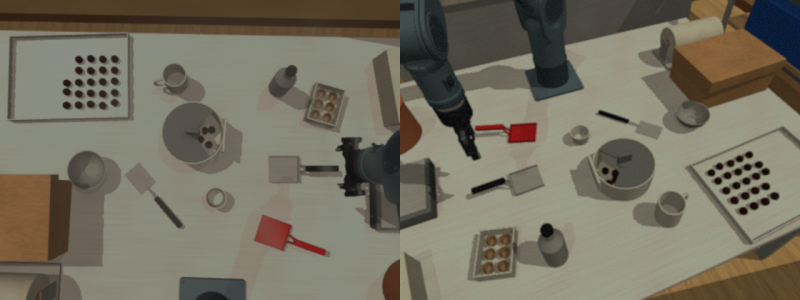

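The shovel lies flat and empty at (285,169) in the top half, clear of the tub. The other objects are where they were, and the hand is well above everything.

```bash
python3 -c "
from plant import arm
arm.sign_off()"
```

```text
the job is handed in; nothing more can be done
```

The job is done and handed in at about 30 s, well under the 62 s limit.

- **Cap:** I turned it about 44° clockwise. The opening is centred about 1° from the lip direction (the margin is ±10°), with no compartment wall showing in it.
- **Pouring:** I set the shovel's front edge on the lip and tipped it from 8° to 38°. Upward contact force stayed at about 1.5–3 N, a little under my 5 N target, so contact held throughout. The pictures show all four chocolates in the compartment behind the lip.
- **Shovel:** It lies empty and flat close to where it started, clear of the tub. The other objects look unmoved by eye, and the open hand is above everything, touching nothing.

**Disagreements:**
- Robot and camera positions differed by 2–3 mm at the tub. I corrected for this before pressing.
- At contact the shovel edge was about 5 mm higher relative to the grip than nominal, about 2° nose-up in the grip. I used the measured value for tipping.
- Triangulating the lifted shovel's corners suggested a roll of about 3°, which I put down to pixel reading and did not correct.

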